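# Set out the copper laps by their spools

### The job

Set out the laps for the next lapping run: stand each of the four copper lap sleeves upright in the round recess of the fixture whose steel spool it fits, the smallest sleeve with the thinnest spool and so on up to the largest with the thickest. Set the sleeves down, do not drop them, and leave the stainless seal insert and the blue drift punch where they lie.

Things in the scene. Friction and masses are not known exactly. Their poses are not given: they have to be found in the camera images.
- lap_xs: copper lap sleeve, the smallest of four: a plain upright copper tube with a dark lengthwise slit, 26 mm outside diameter, 12 mm bore, 46 mm tall, about 170 g. Loose, stands upright on the bench at the start. Origin on its axis at its lower end, z up along the axis; round, so its yaw does not matter.
- lap_s: copper lap sleeve, the second smallest of four: a plain upright copper tube with a dark lengthwise slit, 35 mm outside diameter, 19 mm bore, 48 mm tall, about 290 g. Loose, stands upright on the bench at the start. Origin on its axis at its lower end, z up along the axis; round, so its yaw does not matter.
- lap_m: copper lap sleeve, the second largest of four: a plain upright copper tube with a dark lengthwise slit, 44 mm outside diameter, 26 mm bore, 50 mm tall, about 440 g. Loose, stands upright on the bench at the start. Origin on its axis at its lower end, z up along the axis; round, so its yaw does not matter.
- lap_l: copper lap sleeve, the largest of four: a plain upright copper tube with a dark lengthwise slit, 53 mm outside diameter, 33 mm bore, 52 mm tall, about 630 g. Loose, stands upright on the bench at the start. Origin on its axis at its lower end, z up along the axis; round, so its yaw does not matter.
- fixture_xs: black plastic fixture screwed to the bench, with the thinnest of four steel spools (12 mm). Base x -48..104, y -47..47 mm, 16 high (screw heads 20). Origin on the bench under the centre of its round recess, 46 mm wide, grey floor 8 mm above the bench; z up, x to the upright spool at x 68 mm, top 80 mm high, clip post behind it. Fingers opening along y clear the spool.
- fixture_s: black plastic fixture screwed to the bench, with the second thinnest of four steel spools (19 mm). Base x -48..104, y -47..47 mm, 16 high (screw heads 20). Origin on the bench under the centre of its round recess, 55 mm wide, grey floor 8 mm above the bench; z up, x to the upright spool at x 68 mm, top 86 mm high, clip post behind it. Fingers opening along y clear the spool.
- fixture_m: black plastic fixture screwed to the bench, with the second thickest of four steel spools (26 mm). Base x -48..104, y -47..47 mm, 16 high (screw heads 20). Origin on the bench under the centre of its round recess, 64 mm wide, grey floor 8 mm above the bench; z up, x to the upright spool at x 68 mm, top 92 mm high, clip post behind it. Fingers opening along y clear the spool.
- fixture_l: black plastic fixture screwed to the bench, with the thickest of four steel spools (33 mm). Base x -48..104, y -47..47 mm, 16 high (screw heads 20). Origin on the bench under the centre of its round recess, 73 mm wide, grey floor 8 mm above the bench; z up, x to the upright spool at x 68 mm, top 98 mm high, clip post behind it. Fingers opening along y clear the spool.
- seal_insert: bystander: stainless steel seal insert, a short flanged ring, 52 mm flange, 36 mm body, 18 mm tall. Loose, stands among the lap sleeves. Origin on its axis at its underside, z up.
- drift_punch: bystander: blue hexagonal steel drift punch lying on the bench, 12 mm across flats, 155 mm long overall. Loose. Origin on the bench under the middle of its shank; x along it towards the thin tip, which ends 100 mm from the origin.

How it is judged:
By the outcome, as a careful person would: the job done as asked, in the order asked, and still so for the second after the job is handed in, with the robot touching nothing.
It also fails if it takes over 120 s, if anything falls off the work surface, if the arm or the gripper's body presses on something with over 40 N, if the wrist force passes 120 N, or if a joint passes its speed limit or range.

### The arm

A 6-joint arm with a two-finger parallel gripper is mounted at the origin on the work surface. World frame = base frame: x ahead of the robot, y to its left, z up, the work surface at z = 0. Lengths are in m, angles in rad, forces in N, time in s.
With the tool pointing down it reaches from about 0.35 to 0.975 m from the base axis. Payload 4.9 kg.
Tool frame: the origin (TCP) lies at the very end of the fingers, on their centre line; the grasp point (between the pads) lies 19 mm behind it; z points along the fingers, x is the direction in which the jaws open and shut, and the axes are right-handed (so a half turn about z gives the same grasp; the last joint's range is limited). The gripper opens to 85 mm and grips with 20 to 120 N. Pads are 22 mm wide; open, the fingers measure 114 mm over their backs; the gripper's body (76 mm by 85 mm) begins 54 mm behind the grasp point. The pads swing forward as they close: fully open they stand 13 mm farther back than shut.
Start: joints at [-1.345, 0.053, 1.613, -0, 1.476, -0.119], TCP at [0.211, -0.588, 0.231] pointing down, gripper open.
Joint ranges: [-3.01, 3.01], [-1.01, 2.22], [0.06, 2.58], [-1.02, 4.17], [0.09, 2.62], [-3.14, 3.14]. Speed limits (rad/s): [2.57, 2.57, 3.14, 3.14, 3.14, 3.14].

### API

Orientations are given as a rotation vector (axis times angle).
In Python, from station import monitor, imaging, ticket gives the robot as it stands.
- The arm moves only by the tool step_arm, never from a script. Its argument "targets" is one flat list of numbers, 4 for each row, row after row: the shift along the tool's x, y, z in m, then the turn about the tool's z in rad. In form: [tx, ty, tz, roll, tx, ty, tz, roll, ...]. A call has 1 to 12 rows; each row is the pose to reach, as a shift and turn from the pose measured when the call began, along the tool's axes at that moment; what a row does not reach only later rows make up. A row lasts 1/12 s, in which the tool goes at most 41.7 mm and 7.16 degrees, less where a joint would pass 70% of its speed; a pose out of reach is approached as far as the arm can. A call with a gripper value outside its range is refused whole. "grip" is the finger opening in m, from 0 to 0.0854, set as the call begins (left out, the last holds). The fingers move at their own pace and stop on an object; "force" is the grip in N (left out, the last holds). Time passes only in rows, so rows that repeat a pose let the fingers close. It gives the time, the measured TCP pose, the force and the opening at its end, in the units of the state.
- monitor.get_obs(): the state, without advancing time (a new reading comes with each control period).
- imaging.get_image(name): name is "side" or "top" or "wrist"; returns a dict with "color" (400x640x3 uint8, red, green, blue), "depth" (400x640 float32, m along the optical axis (not along the pixel's ray), 0 where there is no reading), "fov_y" (degrees; the focal length in pixels is half the picture's height over the tangent of half this angle, whatever the lens; pixels are square), "cx", "cy" (the principal point, pixels), "R" (3x3) and "t" (3): a world point X has camera coordinates R X + t. Camera axes: x right, y down, z forward; pixel columns grow to the right and rows downward; lengths in m; the calibration is good to about 2 mm. A picture is of the moment at which its call begins.
- ticket.finish_job(): hands the job in, once; it reports no verdict.
Trained networks look in a picture, given as the dict that the camera call returned (one of the last four; its "shot" number tells which), for a name from the list of things; names that differ only in an ending like _2 or _b are one class to them, and where a whole thing is asked for, a point or a joint stands for the part that bears it (a point fixed in the world has none). Each returns a list of dicts, best first, with "score" (0 to 1); they miss things now and then, are a little off and sometimes report something else, mostly with a low value. They report only what shows in the picture. A call takes as long as a camera call.
- imaging.search_frame(name, picture): "uv" ([column, row] in pixels, amid what is visible of it).
- imaging.mark_of(name, picture): "uv" ([column, row] in pixels: a listed point, or the origin of a listed thing).
The state is a dict: "t": time; "q": joint angles; "dq": joint speeds; "effort": joint torques, N m; "tool_pos": TCP position; "tool_rot": TCP orientation; "contact_force": force on the tool from outside, world axes, zero at the start; "wrist_torque": the same for the moment, N m; "opening": finger opening in m.
Only numpy, scipy, OpenCV 4.12 (cv2) and the standard library are available. Lean on these libraries where they do the work, as an engineer would, in place of code of your own. Each camera call takes 0.05 s, during which the arm holds its last target.

## Working session

There is one attempt and no reset: what is moved stays moved. The work goes in short steps, Python scripts to look and compute and a tool call to move; the robot and the scene stay as the last step left them, time stands still between calls to the robot, and variables do not carry over. Pictures are saved under pics/ and viewed, and the job is handed in when it is done.

Besides the shell and the picture viewer there is one more tool, called as name(argument=value, ...) on one line, values as JSON. step_arm: Moves the arm, as the interface text tells. Its arguments: {"type":"object","properties":{"targets":{"type":"array","items":{"type":"number"}},"grip":{"type":"number"},"force":{"type":"number"}},"required":["targets"]}

```bash
ls; mkdir -p pics; python3 - <<'E'
from station import monitor, imaging
import cv2,numpy as np
print(monitor.get_obs())
for n in ["top","side"]:
    p=imaging.get_image(n)
    cv2.imwrite(f"pics/{n}0.png",p["color"][:,:,::-1])
    print(n,p["fov_y"],p["cx"],p["cy"],p["R"],p["t"])
    np.savez(f"{n}0.npz",**{k:p[k] for k in("color","depth","R","t","cx","cy","fov_y")})
    for o in "lap_xs lap_s lap_m lap_l fixture_xs fixture_s fixture_m fixture_l seal_insert drift_punch".split():
        print(o,[(np.round(d["uv"],1).tolist(),round(d["score"],2)) for d in imaging.mark_of(o,p)[:3]])
E
```

```text
pics
{'t': 0.0, 'q': array([-1.34499297e+00,  5.33867724e-02,  1.61433568e+00,  2.05085132e-05,
        1.47600567e+00, -1.18962376e-01]), 'dq': array([-9.07607793e-05, -4.45317376e-04,  8.20409100e-04, -1.19034690e-04,
        1.35603316e-03, -3.75721590e-04]), 'effort': array([ 5.95931597e-04, -3.93671107e+01, -3.70182323e+01, -1.27379840e-04,
        7.11335932e-03,  1.78552938e-06]), 'tool_pos': array([ 0.21111827, -0.58758134,  0.23001959]), 'tool_rot': array([-2.56837947e+00,  1.80664449e+00,  2.47260531e-03]), 'contact_force': array([-0.31378838, -0.28507144,  0.08416677]), 'wrist_torque': array([ 0.05433214,  0.02205878, -0.02302506]), 'opening': 0.0855051965868903}
top 45.58075416867025 314.6359820246082 202.03026945492556 [[-0.0220429  -0.99913236 -0.03533605]
 [-0.99034819  0.02665947 -0.13601376]
 [ 0.13683779  0.03199686 -0.99007657]] [0.02791089 0.50809554 1.01631069]
lap_xs [([196.8, 258.5], 0.74)]
lap_s [([391.2, 230.0], 0.86), ([312.7, 218.1], 0.75), ([449.4, 259.1], 0.56)]
lap_m [([391.2, 230.0], 0.86), ([312.7, 218.1], 0.75), ([449.4, 259.1], 0.56)]
lap_l [([391.2,
[... 608 characters left out ...]
-0.63163195]] [0.40865186 0.20563957 0.74440071]
lap_xs [([270.6, 321.9], 0.63)]
lap_s [([422.7, 175.3], 0.91), ([370.8, 184.0], 0.91), ([322.9, 217.4], 0.66)]
lap_m [([422.7, 175.3], 0.91), ([370.8, 184.0], 0.91), ([322.9, 217.4], 0.66)]
lap_l [([422.7, 175.3], 0.91), ([370.8, 184.0], 0.91), ([322.9, 217.4], 0.66)]
fixture_xs [([163.9, 316.7], 0.87)]
fixture_s [([382.2, 139.3], 0.85), ([275.2, 323.8], 0.66), ([219.2, 224.9], 0.63)]
fixture_m [([382.2, 139.3], 0.85), ([275.2, 323.8], 0.66), ([219.2, 224.9], 0.63)]
fixture_l [([382.2, 139.3], 0.85), ([275.2, 323.8], 0.66), ([219.2, 224.9], 0.63)]
seal_insert [([291.9, 266.3], 0.84), ([323.3, 218.4], 0.29)]
drift_punch [([258.6, 190.1], 0.64)]
```

View pics/top0.png

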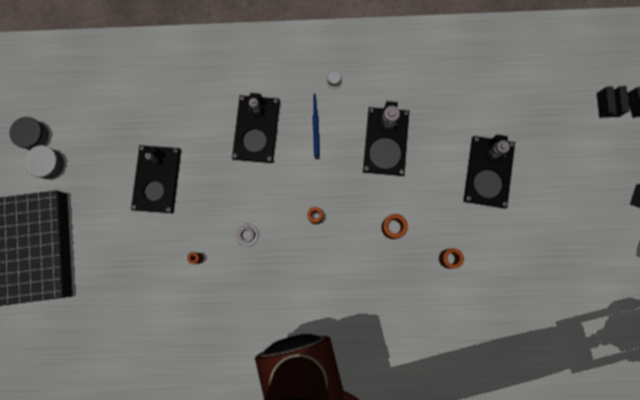

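View pics/side0.png

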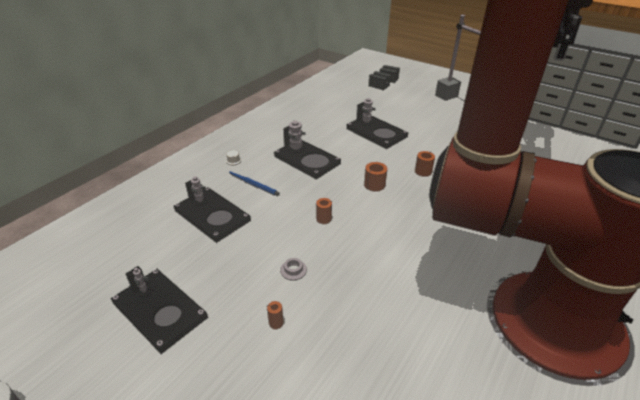

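The top view shows the sleeves: xs (194,258), s (316,215), l (395,226), m (452,258), with the seal at (247,235). The recesses are xs (154,191), s (254,141), l (385,154) and m (487,184). The punch lies at (316,127). Next I'll measure these precisely.

```bash
cat > h.py <<'E'
import numpy as np,cv2
def f(p): return 200/np.tan(np.radians(float(p["fov_y"]))/2)
def ray(p,u,v,z):
    R=p["R"];t=p["t"];c=-R.T@t
    d=R.T@np.array([(u-p["cx"])/f(p),(v-p["cy"])/f(p),1]); return c+d*(z-c[2])/d[2]
def cloud(p):
    v,u=np.mgrid[0:400,0:640];D=p["depth"]
    c=np.stack([(u-p["cx"])/f(p)*D,(v-p["cy"])/f(p)*D,D],-1)
    X=(c-p["t"])@p["R"]; X[D==0]=np.nan; return X
E
python3 - <<'E'
from h import *
p=dict(np.load("top0.npz"));X=cloud(p)
print("bench z",np.nanmedian(X[180:220,330:370,2]))
hsv=cv2.cvtColor(p["color"],cv2.COLOR_RGB2HSV)
cop=((hsv[...,1]>110)&((hsv[...,0]<18))&(hsv[...,2]>90)).astype(np.uint8);cop[300:]=0
n,l,s,c=cv2.connectedComponentsWithStats(cop)
for i in range(1,n):
    if s[i,4]<15: continue
    m=l==i; q=X[m]; zt=np.nanpercentile(q[:,2],80); h=min([.046,.048,.05,.052],key=lambda a:abs(a-zt))
    print("cop",c[i].round(1),s[i],"z",zt.round(4),ray(p,*c[i],h).round(4), np.nanmedian(q[q[:,2]>zt-.008],0).round(4))
V=X
for nm,(u,v) in dict(xs=(154,191),s=(254,141),l=(385,154),m=(487,184)).items():
    g=hsv[v-30:v+30,u-30:u+30,2]; ref=hsv[v,u,2]
    m=(abs(g.astype(int)-int(ref))<18).astype(np.uint8)
    n,l,s,c=cv2.connectedComponentsWithStats(m,connectivity=4); i=l[30,30]
    cc=c[i]+[u-30,v-30]; w=ray(p,*cc,.008)
    # base: dark pixels at z 5..25mm
    B=X[(abs(X[...,2]-.016)<.02)&(hsv[...,2]<60)]; B=B[np.hypot(B[:,0]-w[0],B[:,1]-w[1])<.13]
    r=cv2.minAreaRect((B[:,:2]*1000).astype(np.float32))
    S=X[(X[...,2]>.05)]; S=S[np.hypot(S[:,0]-w[0],S[:,1]-w[1])<.11]
    d=np.nanmean(S,0)-w
    print(nm,"ref",ref,cc.round(1),s[i],w.round(4),"rect",np.round(r[0]),np.round(r[1]),round(r[2],1),"spool",np.nanmean(S,0).round(3),np.degrees(np.arctan2(d[1],d[0])).round(1),np.nanmax(S[:,2]).round(3))
E
```

```text
bench z 0.0002004068286339233
cop [314.9 214.3] [308 207  15  15 122] z 0.0493 [0.4797 0.0151 0.05  ] [0.4801 0.0151 0.0479]
cop [395.1 225.5] [384 214  24  24 245] z 0.0535 [ 0.4508 -0.1566  0.052 ] [ 0.4513 -0.1568  0.0521]
cop [452.8 258.1] [444 249  19  19 171] z 0.0514 [ 0.3787 -0.2751  0.052 ] [ 0.3785 -0.2754  0.0499]
cop [192.7 257.6] [188 253  10  10  59] z 0.047 [0.3926 0.2827 0.046 ] [0.392  0.2817 0.0457]
xs ref 68 [154.  190.7] [ 21  21  18  19 259] [0.5487 0.3856 0.008 ] rect [576. 381.] [ 96. 151.] 84.4 spool [0.623 0.375 0.062] -7.8 0.08
s ref 71 [254.4 140.2] [ 20  19  22  22 373] [0.6608 0.153  0.008 ] rect [690. 149.] [ 93. 159.] 83.2 spool [0.732 0.143 0.068] -8.2 0.089
l ref 67 [384.7 153. ] [ 15  14  31  30 720] [ 0.6212 -0.1465  0.008 ] rect [ 651. -150.] [ 93. 159.] 83.0 spool [ 0.689 -0.153  0.082] -5.7 0.101
m ref 61 [487.5 183.6] [ 17  17  28  27 581] [ 0.5438 -0.3735  0.008 ] rect [ 570. -377.] [ 95. 153.] 79.1 spool [ 0.614 -0.384  0.074] -8.1 0.095
```

```bash
cat >> h.py <<'E'
from scipy.spatial.transform import Rotation as Ro
def plan(*wps):
    """wps: (x,y,z,yaw_deg of tool x in world or None); prints tool shift/roll from now"""
    from station import monitor
    o=monitor.get_obs();R=Ro.from_rotvec(o["tool_rot"]).as_matrix();p=o["tool_pos"]
    y0=np.degrees(np.arctan2(R[1,0],R[0,0]))
    print("t",round(o["t"],2),"pos",p.round(4),"yaw",y0.round(2),"tilt",np.degrees(np.arccos(-R[2,2])).round(2),"F",np.round(o["contact_force"],1),"op",round(o["opening"],4),"q",o["q"].round(2))
    for x,y,z,w in wps:
        s=R.T@(np.array([x,y,z])-p); r=0
        if w is not None:
            d=(w-y0+90)%180-90   # tool z down: +world yaw = -roll
            r=-np.radians(d)
        print(np.round(s,4).tolist(),"roll",round(r,4),"n",np.ceil(np.linalg.norm(s)/.04))
E
python3 - <<'E'
from h import *
plan((.45,-.2,.2,82),(.43,.05,.2,82),(.392,.282,.2,82),(.392,.282,.1,82))
from station import monitor
print(Ro.from_rotvec(monitor.get_obs()["tool_rot"]).as_matrix().round(3))
E
```

```text
t 1.1 pos [ 0.2113 -0.5882  0.2313] yaw -70.24 tilt 0.0 F [-0.5  0.  -0.8] op 0.0855 q [-1.34  0.05  1.61 -0.    1.48 -0.12]
[-0.2846, -0.3559, 0.0313] roll 0.4845 n 12.0
[-0.5267, -0.4216, 0.0313] roll 0.4845 n 17.0
[-0.7579, -0.4643, 0.0313] roll 0.4845 n 23.0
[-0.7579, -0.4643, 0.1313] roll 0.4845 n 23.0
[[ 0.338 -0.941 -0.   ]
 [-0.941 -0.338 -0.   ]
 [ 0.     0.    -1.   ]]
```

step_arm(targets=[-0.024,-0.03,0.003,0.04,-0.048,-0.06,0.005,0.08,-0.072,-0.09,0.008,0.12,-0.096,-0.12,0.01,0.16,-0.12,-0.15,0.013,0.2,-0.144,-0.18,0.016,0.24,-0.168,-0.21,0.018,0.28,-0.192,-0.24,0.021,0.32,-0.216,-0.27,0.023,0.36,-0.24,-0.3,0.026,0.4,-0.264,-0.33,0.029,0.44,-0.285,-0.356,0.031,0.485], grip=0.07, force=40)

```text
t: 2.1
tool_pos: [0.4507, -0.1975, 0.2003]
tool_rot: [-2.058, 2.373, -0.001]
contact_force: [-0.2, -0.3, -0.2]
opening: 0.07
```

```bash
python3 - <<'E'
from h import *
plan((.43,.05,.2,82),(.392,.282,.2,82))
E
```

```text
t 2.1 pos [ 0.4507 -0.1975  0.2003] yaw -98.11 tilt 0.04 F [-0.2 -0.3 -0.2] op 0.07 q [-0.56 -0.25  1.95  0.    1.45  1.15]
[-0.2421, 0.0555, 0.0003] roll -0.002 n 7.0
[-0.4664, 0.1258, 0.0002] roll -0.002 n 13.0
```

step_arm(targets=[-0.039,0.01,0,0,-0.078,0.02,0,0,-0.117,0.03,0,0,-0.156,0.041,0,0,-0.195,0.051,0,0,-0.234,0.062,0,0,-0.273,0.073,0,0,-0.312,0.084,0,0,-0.351,0.095,0,0,-0.39,0.105,0,0,-0.429,0.116,0,0,-0.466,0.126,0,0])

```text
t: 3.1
tool_pos: [0.391, 0.2839, 0.2007]
tool_rot: [-2.059, 2.371, -0.001]
contact_force: [1.0, 0.6, 1.0]
opening: 0.07
```

```bash
python3 - <<'E'
from h import *
from station import imaging
p=imaging.get_image("wrist");cv2.imwrite("pics/w1.png",p["color"][:,:,::-1])
np.savez("w1.npz",**{k:p[k] for k in("color","depth","R","t","cx","cy","fov_y")})
X=cloud(p);hsv=cv2.cvtColor(p["color"],cv2.COLOR_RGB2HSV)
m=((hsv[...,1]>110)&(hsv[...,0]<18)&(hsv[...,2]>60)&(X[...,2]>.038)&(X[...,2]<.056))
q=X[m];print(len(q),q.min(0),q.max(0),(q.min(0)+q.max(0))/2)
for h in [.046]: 
    for nm in["lap_xs"]: print(imaging.mark_of(nm,p),[ray(p,*d["uv"],0) for d in imaging.mark_of(nm,p)])
plan((.392,.282,.1,82))
E
```

```text
1057 [0.38095649 0.00875711 0.03813857] [0.4952304  0.29553438 0.05104608] [0.43809344 0.15214574 0.04459233]
[{'uv': [318.7, 176.4], 'score': 0.75}] [array([0.38884013, 0.28447916, 0.        ])]
t 3.25 pos [0.391  0.2837 0.2003] yaw -97.83 tilt 0.03 F [-1.  -0.1 -0.8] op 0.0699 q [ 0.47 -0.28  1.97 -0.    1.45  2.18]
[0.0015, -0.0012, 0.1003] roll 0.003 n 3.0
```

View pics/w1.png

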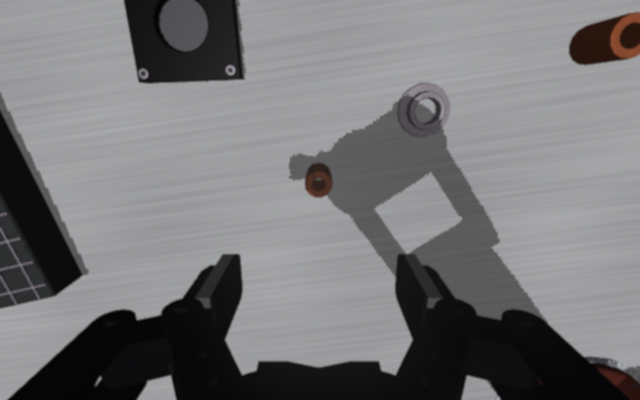

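The wrist view shows the xs sleeve at (319,180), the seal at (424,108) and the xs recess at (184,24). The path down is clear.

```bash
python3 - <<'E'
from h import *
p=dict(np.load("w1.npz"));X=cloud(p);hsv=cv2.cvtColor(p["color"],cv2.COLOR_RGB2HSV)
c=(slice(140,220),slice(280,360))
q=X[c].reshape(-1,3);q=q[(q[:,2]>.042)&(q[:,2]<.05)]
print(len(q),q.min(0).round(4),q.max(0).round(4),((q.min(0)+q.max(0))/2).round(4))
g=hsv[0:60,150:220,2];m=(abs(g.astype(int)-int(hsv[24,184,2]))<18).astype(np.uint8)
n,l,s,cc=cv2.connectedComponentsWithStats(m);i=l[24,34];print(s[i],ray(p,*(cc[i]+[150,0]),.008))
plan((.392,.2825,.07,82),(.392,.2825,.017,82))
E
```

```text
482 [0.3787 0.2715 0.0421] [0.4043 0.2969 0.0488] [0.3915 0.2842 0.0454]
[  10    0   48   51 1958] [0.54817896 0.38620415 0.008     ]
t 3.25 pos [0.391  0.2837 0.2003] yaw -97.83 tilt 0.03 F [-1.  -0.1 -0.8] op 0.0699 q [ 0.47 -0.28  1.97 -0.    1.45  2.18]
[0.001, -0.0011, 0.1303] roll 0.003 n 4.0
[0.001, -0.0011, 0.1833] roll 0.003 n 5.0
```

step_arm(targets=[0,-0.001,0.03,0,0,-0.001,0.06,0,0,-0.001,0.09,0,0,-0.001,0.115,0,0,-0.001,0.135,0,0,-0.001,0.15,0,0,-0.001,0.162,0,0,-0.001,0.172,0,0,-0.001,0.179,0,0,-0.001,0.183,0,0,-0.001,0.183,0])

```text
t: 4.17
tool_pos: [0.392, 0.2832, 0.0169]
tool_rot: [2.064, -2.368, 0.001]
contact_force: [-0.7, 0.3, 0.1]
opening: 0.0703
```

step_arm(targets=[0,0,0,0,0,0,0,0,0,0,0,0,0,0,0,0,0,0,0,0,0,0,0,0,0,0,0,0,0,0,0,0], grip=0.0, force=40)

```text
t: 4.83
tool_pos: [0.3926, 0.2836, 0.0178]
tool_rot: [-2.064, 2.368, -0.001]
contact_force: [-1.5, -0.3, 5.7]
opening: 0.0251
```

```bash
python3 - <<'E'
from h import *
plan((.392,.2825,.117,82),(.5484,.386,.117,82.3),(.5484,.386,.027,82.3))
E
```

```text
t 4.83 pos [0.3926 0.2836 0.0178] yaw -97.85 tilt 0.06 F [-1.5 -0.3  5.7] op 0.0251 q [ 0.47 -0.04  2.09 -0.    1.09  2.18]
[0.0011, 0.0003, -0.0992] roll 0.0027 n 3.0
[-0.1228, -0.1405, -0.099] roll -0.0026 n 6.0
[-0.1227, -0.1404, -0.009] roll -0.0026 n 5.0
```

step_arm(targets=[0,0,-0.015,0,0,0,-0.035,0,0,0,-0.06,0,0,0,-0.075,0,-0.02,-0.023,-0.075,0,-0.043,-0.049,-0.075,0,-0.066,-0.076,-0.075,0,-0.087,-0.1,-0.075,0,-0.105,-0.12,-0.075,0,-0.116,-0.133,-0.075,0,-0.123,-0.14,-0.075,0,-0.123,-0.14,-0.075,0])

```text
t: 5.83
tool_pos: [0.5488, 0.3869, 0.0916]
tool_rot: [-2.064, 2.368, -0.001]
contact_force: [-1.0, -1.1, -2.3]
opening: 0.0251
```

```bash
python3 - <<'E'
from h import *
from station import imaging
p=imaging.get_image("wrist");cv2.imwrite("pics/w2.png",p["color"][:,:,::-1])
plan((.5484,.386,.028,82.3),(.5484,.386,.025,82.3))
E
```

```text
t 5.88 pos [0.5478 0.3862 0.0916] yaw -97.84 tilt 0.07 F [-0.3 -0.3 -2.5] op 0.0253 q [ 0.5   0.27  1.61 -0.    1.26  2.21]
[0.0001, -0.0007, 0.0636] roll -0.0025 n 2.0
[0.0001, -0.0007, 0.0666] roll -0.0025 n 2.0
```

View pics/w2.png

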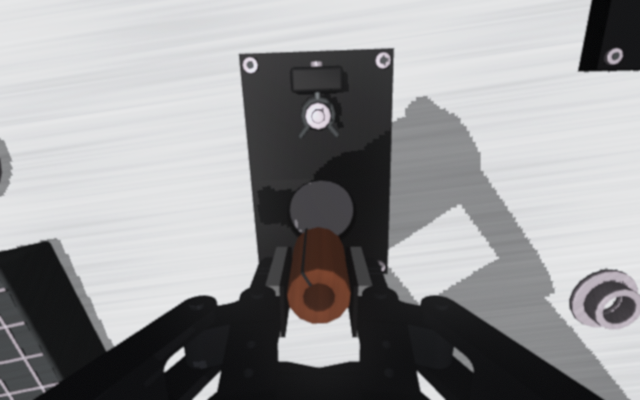

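The wrist view shows the xs sleeve held upright, lined up with the recess (320,208) and the spool (318,116). Now lowering it slowly.

step_arm(targets=[0,-0.001,0.02,0,0,-0.001,0.035,0,0,-0.001,0.046,0,0,-0.001,0.053,0,0,-0.001,0.057,0,0,-0.001,0.06,0,0,-0.001,0.062,0,0,-0.001,0.063,0,0,-0.001,0.064,0,0,-0.001,0.0645,0,0,-0.001,0.065,0])

```text
t: 6.8
tool_pos: [0.5491, 0.3862, 0.0271]
tool_rot: [2.064, -2.368, 0.001]
contact_force: [0.5, 0.1, -1.6]
opening: 0.0252
```

step_arm(targets=[0,0,0.0005,0,0,0,0.001,0,0,0,0.0015,0])

```text
t: 7.05
tool_pos: [0.5492, 0.3863, 0.0259]
tool_rot: [-2.064, 2.368, -0.001]
contact_force: [-0.3, -0.2, 1.6]
opening: 0.0252
```

step_arm(targets=[0,0,0,0,0,0,0,0,0,0,0,0,0,0,0,0,0,0,-0.01,0,0,0,-0.03,0,0,0,-0.06,0,0,0,-0.09,0,0,0,-0.12,0,0,0,-0.14,0,0,0,-0.14,0], grip=0.07)

```text
t: 7.97
tool_pos: [0.5523, 0.3882, 0.1742]
tool_rot: [-2.057, 2.359, -0.005]
contact_force: [0.9, 0.2, 1.2]
opening: 0.0702
```

```bash
python3 - <<'E'
from h import *
from station import imaging
p=imaging.get_image("wrist");cv2.imwrite("pics/w3.png",p["color"][:,:,::-1])
plan((.4797,.0151,.17,82),(.4797,.0151,.017,82))
E
```

```text
t 8.02 pos [0.5511 0.3875 0.1708] yaw -97.83 tilt 0.46 F [-0.8  0.2 -0.2] op 0.0703 q [ 0.5   0.2   1.55 -0.    1.38  2.21]
[0.3786, 0.02, -0.001] roll 0.0029 n 10.0
[0.3793, 0.021, 0.152] roll 0.0029 n 11.0
```

View pics/w3.png

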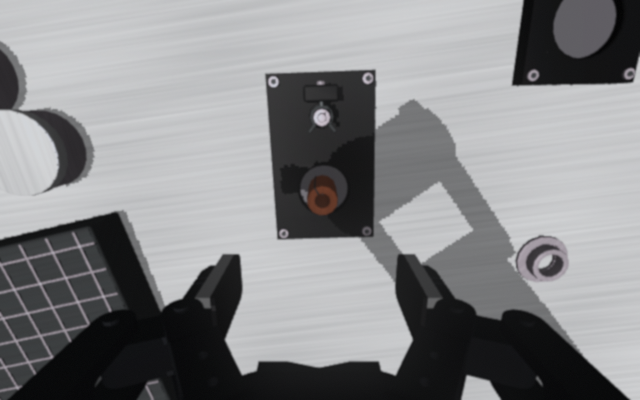

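The xs sleeve stands in its recess at (323,195). Next is the s sleeve.

step_arm(targets=[0.03,0.002,0,0,0.067,0.004,0,0,0.105,0.006,0,0,0.143,0.008,0,0,0.181,0.01,0,0,0.219,0.012,0,0,0.257,0.014,0,0,0.295,0.016,0,0,0.33,0.018,0,0,0.36,0.02,0,0,0.378,0.02,0,0,0.378,0.02,0,0])

```text
t: 9.02
tool_pos: [0.4783, 0.0131, 0.1674]
tool_rot: [-2.056, 2.369, -0.001]
contact_force: [-0.3, 0.5, -0.1]
opening: 0.0697
```

```bash
cat >> h.py <<'E'
def lookring(name,h,x,y,r=.05):
    from station import imaging
    p=imaging.get_image("wrist");cv2.imwrite(f"pics/{name}.png",p["color"][:,:,::-1])
    q=cloud(p).reshape(-1,3);q=q[(np.abs(q[:,2]-h)<.003)&(np.hypot(q[:,0]-x,q[:,1]-y)<r)]
    print("ring",len(q),q.min(0).round(4),q.max(0).round(4),((q.min(0)+q.max(0))/2).round(4))
E
python3 - <<'E'
from h import *
lookring("w4",.048,.4797,.0151)
plan((.4797,.0151,.017,82))
E
```

```text
ring 969 [ 0.4622 -0.001   0.045 ] [0.4961 0.0333 0.0509] [0.4791 0.0161 0.048 ]
t 9.07 pos [0.4787 0.0147 0.1676] yaw -98.02 tilt 0.36 F [ 0.   0.2 -0.7] op 0.0703 q [-0.13 -0.26  2.01  0.    1.39  1.58]
[0.0001, -0.0002, 0.1506] roll -0.0004 n 4.0
```

View pics/w4.png

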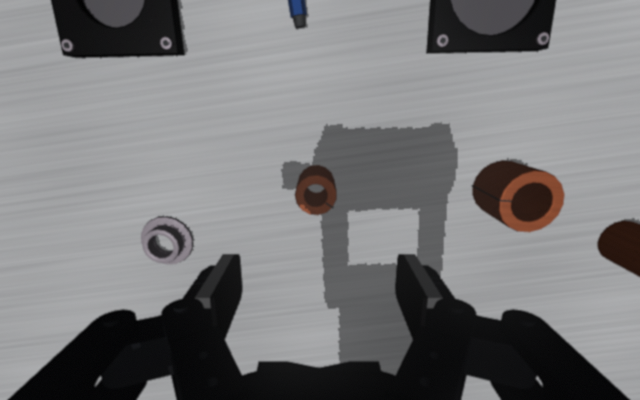

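The s sleeve is at (316,192), centred between the fingers, with the l sleeve to the right at (530,200) and the seal at (165,240).

step_arm(targets=[0,0,0.03,0,0,0,0.06,0,0,0,0.085,0,0,0,0.105,0,0,0,0.122,0,0,0,0.134,0,0,0,0.142,0,0,0,0.147,0,0,0,0.15,0,0,0,0.1505,0,0,0,0.1505,0])

```text
t: 9.98
tool_pos: [0.48, 0.0154, 0.0176]
tool_rot: [-2.056, 2.366, -0.001]
contact_force: [-0.4, -0.1, -0.3]
opening: 0.0697
```

step_arm(targets=[0,0,0,0,0,0,0,0,0,0,0,0,0,0,0,0,0,0,0,0,0,0,0,0,0,0,0,0,0,0,0,0], grip=0.0, force=45)

```text
t: 10.65
tool_pos: [0.4807, 0.0154, 0.0186]
tool_rot: [-2.055, 2.365, -0.003]
contact_force: [-0.7, 0.2, 5.7]
opening: 0.0338
```

```bash
python3 - <<'E'
from h import *
plan((.661,.1532,.095,82.3))
E
```

```text
t 10.65 pos [0.4807 0.0154 0.0186] yaw -98.01 tilt 0.47 F [-0.7  0.2  5.7] op 0.0338 q [-0.13 -0.06  2.11  0.01  1.09  1.58]
[-0.162, -0.1598, -0.0746] roll -0.0055 n 6.0
```

step_arm(targets=[0,0,-0.012,0,0,0,-0.032,0,0,0,-0.057,0,0,0,-0.075,0,-0.02,-0.02,-0.076,0,-0.048,-0.047,-0.076,0,-0.077,-0.076,-0.076,0,-0.106,-0.105,-0.076,0,-0.132,-0.13,-0.076,0,-0.15,-0.148,-0.076,0,-0.162,-0.16,-0.076,0,-0.162,-0.16,-0.076,0])

```text
t: 11.65
tool_pos: [0.6627, 0.1551, 0.0951]
tool_rot: [-2.057, 2.363, -0.002]
contact_force: [-0.9, -0.2, -2.3]
opening: 0.0336
```

step_arm(targets=[0,0,0,0,0,0,0,0])

```text
t: 11.82
tool_pos: [0.6615, 0.1549, 0.0935]
tool_rot: [-2.059, 2.365, 0.0]
contact_force: [-0.1, 0.8, -2.9]
opening: 0.0337
```

```bash
python3 - <<'E'
from h import *
from station import imaging
p=imaging.get_image("wrist");cv2.imwrite("pics/w5.png",p["color"][:,:,::-1])
plan((.661,.1532,.028,82.3))
E
```

```text
t 11.87 pos [0.6614 0.1546 0.0938] yaw -97.93 tilt 0.36 F [ 0.3 -0.6 -2.2] op 0.0338 q [0.12 0.29 1.59 0.   1.26 1.83]
[0.0017, 0.0005, 0.0658] roll -0.004 n 2.0
```

View pics/w5.png

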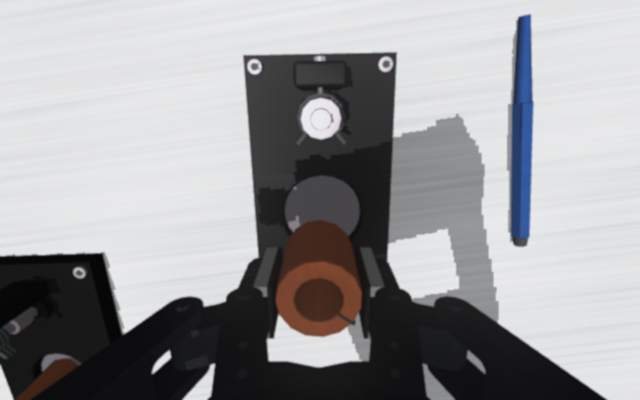

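The s sleeve is lined up with its recess (322,208), and the punch at (521,130) is well clear. Lowering.

step_arm(targets=[0.001,0,0.02,0,0.002,0,0.035,0,0.002,0,0.046,0,0.002,0,0.054,0,0.002,0,0.059,0,0.002,0,0.062,0,0.002,0,0.064,0,0.002,0,0.0655,0,0.002,0,0.0665,0,0.002,0,0.067,0,0.002,0,0.0675,0])

```text
t: 12.78
tool_pos: [0.6619, 0.1529, 0.0269]
tool_rot: [-2.058, 2.364, -0.001]
contact_force: [0.3, -0.0, -2.4]
opening: 0.0335
```

step_arm(targets=[0,0,0.0005,0,0,0,0.001,0,0,0,0.0015,0])

```text
t: 13.03
tool_pos: [0.6623, 0.153, 0.0266]
tool_rot: [-2.058, 2.364, -0.001]
contact_force: [-3.6, -0.8, 5.3]
opening: 0.034
```

Touchdown: vertical force rose to +5 N. Releasing and rising.

step_arm(targets=[0,0,0,0,0,0,0,0,0,0,0,0,0,0,0,0,0,0,-0.01,0,0,0,-0.03,0,0,0,-0.06,0,0,0,-0.09,0,0,0,-0.115,0,0,0,-0.13,0,0,0,-0.14,0,0,0,-0.14,0], grip=0.07)

```text
t: 14.03
tool_pos: [0.6627, 0.1526, 0.1697]
tool_rot: [-2.056, 2.361, -0.006]
contact_force: [0.5, -0.3, -0.7]
opening: 0.0699
```

step_arm(targets=[0,0,0,0,0,0,0,0,0,0,0,0])

```text
t: 14.28
tool_pos: [0.6617, 0.1525, 0.1675]
tool_rot: [-2.057, 2.363, -0.003]
contact_force: [-1.0, -0.3, -0.5]
opening: 0.0698
```

```bash
python3 - <<'E'
from h import *
from station import imaging
p=imaging.get_image("wrist");cv2.imwrite("pics/w6.png",p["color"][:,:,::-1])
plan((.45,-.1,.17,79),(.3785,-.275,.17,79))
E
```

```text
t 14.33 pos [0.6617 0.1525 0.1675] yaw -97.92 tilt 0.49 F [-0.4  0.7  0.1] op 0.0699 q [0.12 0.22 1.54 0.   1.38 1.82]
[0.2793, 0.1749, -0.0051] roll 0.0538 n 9.0
[0.4625, 0.2216, -0.0064] roll 0.0538 n 13.0
```

View pics/w6.png

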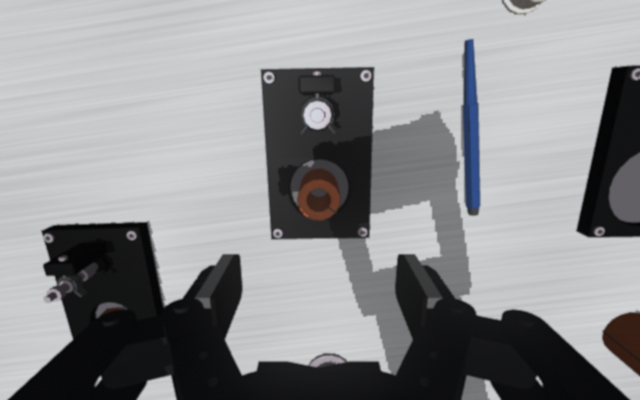

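The s sleeve stands in its recess at (319,195). Next is the m sleeve.

step_arm(targets=[0.02,0.012,0,0,0.05,0.03,0,0,0.083,0.052,0,0,0.116,0.073,0,0,0.15,0.093,0,0,0.184,0.112,0,0,0.219,0.13,0,0,0.254,0.147,0,0,0.29,0.163,0,0,0.327,0.178,0,0,0.362,0.191,0,0,0.39,0.2,-0.003,0])

```text
t: 15.33
tool_pos: [0.4075, -0.2075, 0.1656]
tool_rot: [-2.057, 2.365, 0.001]
contact_force: [0.4, 0.3, -0.8]
opening: 0.0699
```

```bash
python3 - <<'E'
from h import *
plan((.3785,-.275,.17,None))
E
```

```text
t 15.33 pos [ 0.4075 -0.2075  0.1656] yaw -97.99 tilt 0.42 F [ 0.4  0.3 -0.8] op 0.0699 q [-0.64 -0.32  2.06  0.01  1.4   1.07]
[0.0709, 0.0194, -0.0049] roll 0 n 2.0
```

step_arm(targets=[0.025,0.007,-0.002,0,0.05,0.014,-0.004,0,0.064,0.018,-0.005,0,0.071,0.019,-0.005,0,0.071,0.019,-0.005,0,0.071,0.019,-0.005,0], grip=0.075)

```text
t: 15.83
tool_pos: [0.3787, -0.2746, 0.1694]
tool_rot: [-2.056, 2.365, 0.003]
contact_force: [0.5, -0.2, 0.4]
opening: 0.075
```

```bash
python3 - <<'E'
from h import *
lookring("w7",.050,.3787,-.275)
plan((.3787,-.275,.017,82))
E
```

```text
ring 1409 [ 0.3561 -0.2982  0.047 ] [ 0.3996 -0.2545  0.053 ] [ 0.3779 -0.2763  0.05  ]
t 15.88 pos [ 0.379  -0.2743  0.1695] yaw -97.95 tilt 0.45 F [-0.4  0.2  0.3] op 0.075 q [-0.79 -0.29  2.03  0.01  1.4   0.92]
[0.0018, 0.0007, 0.1525] roll 0.0009 n 4.0
```

View pics/w7.png

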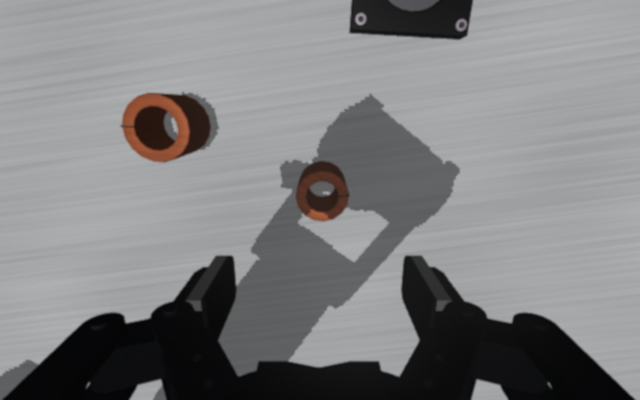

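The m sleeve is at (322,191), and its measured rim is about 43.6 mm across, which confirms it is m. Descending.

step_arm(targets=[0.002,0.001,0.03,0,0.002,0.001,0.06,0,0.002,0.001,0.085,0,0.002,0.001,0.105,0,0.002,0.001,0.122,0,0.002,0.001,0.135,0,0.002,0.001,0.143,0,0.002,0.001,0.149,0,0.002,0.001,0.152,0,0.002,0.001,0.153,0,0.002,0.001,0.153,0])

```text
t: 16.8
tool_pos: [0.3788, -0.2753, 0.017]
tool_rot: [-2.057, 2.364, 0.002]
contact_force: [-0.2, -0.6, -0.1]
opening: 0.075
```

step_arm(targets=[0,0,0,0,0,0,0,0,0,0,0,0,0,0,0,0,0,0,0,0,0,0,0,0,0,0,0,0,0,0,0,0], grip=0.0, force=55)

```text
t: 17.47
tool_pos: [0.3795, -0.2761, 0.0181]
tool_rot: [-2.057, 2.364, -0.001]
contact_force: [-0.1, 1.2, 5.3]
opening: 0.0422
```

```bash
python3 - <<'E'
from h import *
plan((.5438,-.3735,.095,82))
E
```

```text
t 17.47 pos [ 0.3795 -0.2761  0.0181] yaw -97.93 tilt 0.44 F [-0.1  1.2  5.3] op 0.0422 q [-0.79 -0.08  2.13  0.01  1.09  0.91]
[0.0734, -0.1766, -0.0762] roll 0.0012 n 6.0
```

step_arm(targets=[0,0,-0.012,0,0,0,-0.032,0,0,0,-0.057,0,0,0,-0.075,0,0.008,-0.02,-0.077,0,0.021,-0.05,-0.077,0,0.034,-0.082,-0.077,0,0.048,-0.115,-0.077,0,0.06,-0.145,-0.077,0,0.069,-0.166,-0.077,0,0.073,-0.176,-0.077,0,0.073,-0.176,-0.077,0])

```text
t: 18.47
tool_pos: [0.544, -0.3734, 0.0937]
tool_rot: [-2.058, 2.364, 0.001]
contact_force: [-0.6, 0.6, -5.0]
opening: 0.0424
```

step_arm(targets=[0,0,0,0,0,0,0,0])

```text
t: 18.63
tool_pos: [0.5426, -0.3722, 0.0917]
tool_rot: [-2.058, 2.364, 0.008]
contact_force: [-0.2, -0.1, -4.6]
opening: 0.0423
```

```bash
python3 - <<'E'
from h import *
from station import imaging
p=imaging.get_image("wrist");cv2.imwrite("pics/w8.png",p["color"][:,:,::-1])
plan((.5438,-.3735,.027,82))
E
```

```text
t 18.68 pos [ 0.5425 -0.3722  0.0921] yaw -97.93 tilt 0.48 F [ 0.7 -0.2 -5.3] op 0.0421 q [-0.72  0.25  1.64  0.01  1.26  0.99]
[0.0016, -0.0013, 0.0651] roll 0.0012 n 2.0
```

View pics/w8.png

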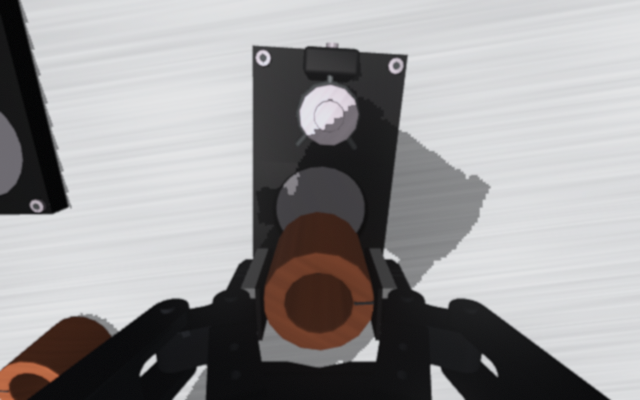

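The m sleeve is lined up with recess (321,205). Lowering.

step_arm(targets=[0.001,-0.001,0.02,0,0.001,-0.001,0.035,0,0.001,-0.001,0.046,0,0.001,-0.001,0.053,0,0.001,-0.001,0.058,0,0.001,-0.001,0.061,0,0.001,-0.001,0.063,0,0.001,-0.001,0.0645,0,0.001,-0.001,0.0655,0,0.001,-0.001,0.066,0,0.001,-0.001,0.0665,0])

```text
t: 19.6
tool_pos: [0.5439, -0.3731, 0.0263]
tool_rot: [-2.058, 2.364, 0.005]
contact_force: [-1.1, 1.9, -0.2]
opening: 0.0417
```

step_arm(targets=[0,0,0.0005,0,0,0,0.001,0])

```text
t: 19.77
tool_pos: [0.5443, -0.3734, 0.0262]
tool_rot: [-2.058, 2.364, 0.004]
contact_force: [-2.1, 0.9, 1.2]
opening: 0.0419
```

step_arm(targets=[0,0,0,0,0,0,0,0,0,0,0,0,0,0,0,0,0,0,-0.01,0,0,0,-0.03,0,0,0,-0.06,0,0,0,-0.09,0,0,0,-0.115,0,0,0,-0.13,0,0,0,-0.14,0,0,0,-0.14,0], grip=0.075)

```text
t: 20.77
tool_pos: [0.5448, -0.3753, 0.1694]
tool_rot: [-2.057, 2.364, -0.003]
contact_force: [0.5, -0.4, -0.7]
opening: 0.0748
```

step_arm(targets=[0,0,0,0,0,0,0,0,0,0,0,0])

```text
t: 21.02
tool_pos: [0.544, -0.3746, 0.1672]
tool_rot: [-2.058, 2.364, 0.002]
contact_force: [0.1, -0.1, -0.8]
opening: 0.0754
```

```bash
python3 - <<'E'
from h import *
from station import imaging
p=imaging.get_image("wrist");cv2.imwrite("pics/w9.png",p["color"][:,:,::-1])
plan((.451,-.157,.165,83))
E
```

```text
t 21.07 pos [ 0.544  -0.3746  0.1672] yaw -97.93 tilt 0.44 F [-1.  -0.5 -0.2] op 0.0751 q [-0.72  0.18  1.58  0.01  1.38  0.99]
[-0.2027, 0.1222, 0.003] roll -0.0162 n 6.0
```

View pics/w9.png

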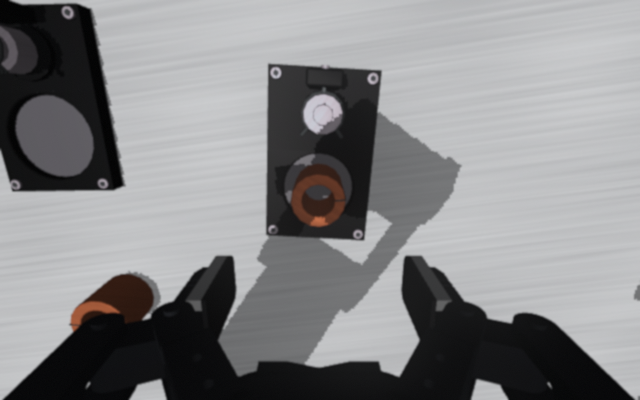

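The m sleeve stands in its recess at (320,190). Last is the l sleeve.

step_arm(targets=[-0.015,0.009,0,0,-0.045,0.027,0,0,-0.078,0.047,0,0,-0.111,0.067,0,0,-0.144,0.087,0,0,-0.172,0.104,0,0,-0.192,0.116,0,0,-0.203,0.122,0,0,-0.203,0.122,0,0,-0.203,0.122,0,0], grip=0.082)

```text
t: 21.9
tool_pos: [0.4513, -0.1568, 0.1678]
tool_rot: [-2.059, 2.363, 0.001]
contact_force: [0.7, -1.2, -0.1]
opening: 0.082
```

```bash
python3 - <<'E'
from h import *
lookring("w10",.052,.451,-.157)
plan((.451,-.157,.018,83))
E
```

```text
ring 1974 [ 0.4237 -0.1827  0.049 ] [ 0.4762 -0.1304  0.055 ] [ 0.4499 -0.1565  0.052 ]
t 21.95 pos [ 0.4516 -0.1574  0.168 ] yaw -97.93 tilt 0.42 F [-0.1 -0.  -0.3] op 0.0823 q [-0.5  -0.27  2.01  0.01  1.39  1.21]
[0.0006, 0.0013, 0.15] roll -0.0162 n 4.0
```

View pics/w10.png

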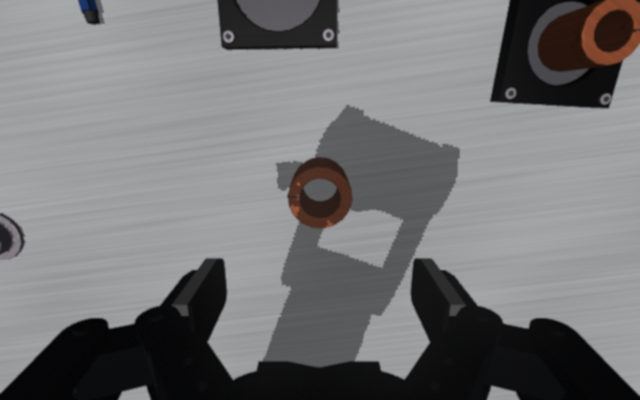

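The l sleeve is at (320,192) and centred. Descending.

step_arm(targets=[0,0.001,0.03,0,0,0.001,0.06,0,0,0.001,0.085,0,0,0.001,0.105,0,0,0.001,0.12,0,0,0.001,0.132,0,0,0.001,0.141,0,0,0.001,0.147,0,0,0.001,0.15,0,0,0.001,0.151,0,0,0.001,0.151,0])

```text
t: 22.87
tool_pos: [0.4518, -0.1569, 0.0174]
tool_rot: [-2.057, 2.364, -0.0]
contact_force: [-0.3, 0.1, -0.6]
opening: 0.0819
```

step_arm(targets=[0,0,0,0,0,0,0,0,0,0,0,0,0,0,0,0,0,0,0,0,0,0,0,0,0,0,0,0,0,0,0,0], grip=0.0, force=70)

```text
t: 23.53
tool_pos: [0.4529, -0.1574, 0.0187]
tool_rot: [-2.057, 2.364, -0.004]
contact_force: [-0.3, 0.5, 6.3]
opening: 0.0508
```

```bash
python3 - <<'E'
from h import *
plan((.621,-.1465,.095,83))
E
```

```text
t 23.53 pos [ 0.4529 -0.1574  0.0187] yaw -97.94 tilt 0.5 F [-0.3  0.5  6.3] op 0.0508 q [-0.49 -0.06  2.11  0.01  1.09  1.21]
[-0.0344, -0.1656, -0.0749] roll -0.0164 n 5.0
```

step_arm(targets=[0,0,-0.01,0,0,0,-0.03,0,0,0,-0.055,0,0,0,-0.072,0,-0.004,-0.02,-0.076,-0.004,-0.01,-0.048,-0.076,-0.008,-0.016,-0.078,-0.076,-0.016,-0.022,-0.108,-0.076,-0.016,-0.028,-0.136,-0.076,-0.016,-0.032,-0.156,-0.076,-0.016,-0.034,-0.166,-0.076,-0.016,-0.034,-0.166,-0.076,-0.016])

```text
t: 24.53
tool_pos: [0.622, -0.1464, 0.0951]
tool_rot: [-2.077, 2.347, -0.002]
contact_force: [-0.6, -0.2, -6.4]
opening: 0.051
```

step_arm(targets=[0,0,0,0,0,0,0,0])

```text
t: 24.7
tool_pos: [0.6202, -0.1461, 0.0939]
tool_rot: [-2.078, 2.348, 0.003]
contact_force: [-0.8, 0.2, -5.2]
opening: 0.0509
```

```bash
python3 - <<'E'
from h import *
from station import imaging
p=imaging.get_image("wrist");cv2.imwrite("pics/w11.png",p["color"][:,:,::-1])
plan((.621,-.1465,.027,83))
E
```

```text
t 24.75 pos [ 0.6203 -0.1462  0.0942] yaw -96.99 tilt 0.37 F [-0.4 -0.2 -4.9] op 0.0509 q [-0.35  0.2   1.69  0.01  1.25  1.34]
[0.0005, -0.0005, 0.0672] roll 0.0003 n 2.0
```

View pics/w11.png

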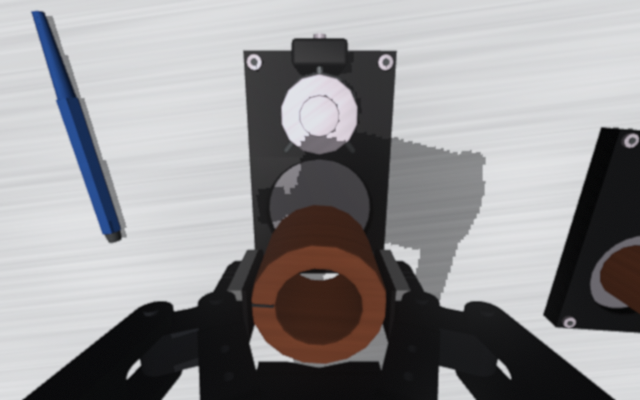

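The l sleeve is lined up with recess (320,200), and the punch is clear. Lowering.

step_arm(targets=[0,-0.001,0.02,0,0,-0.001,0.035,0,0,-0.001,0.046,0,0,-0.001,0.054,0,0,-0.001,0.059,0,0,-0.001,0.062,0,0,-0.001,0.0645,0,0,-0.001,0.066,0,0,-0.001,0.067,0,0,-0.001,0.0675,0,0,-0.001,0.068,0])

```text
t: 25.67
tool_pos: [0.6219, -0.1461, 0.0268]
tool_rot: [-2.078, 2.348, 0.001]
contact_force: [-2.6, 0.6, 0.7]
opening: 0.0508
```

step_arm(targets=[0,0,0.0003,0,0,0,0.0006,0])

```text
t: 25.83
tool_pos: [0.6224, -0.1463, 0.0268]
tool_rot: [-2.077, 2.347, -0.001]
contact_force: [-1.1, 1.0, -1.4]
opening: 0.051
```

step_arm(targets=[0,0,0.0006,0,0,0,0.0012,0,0,0,0.0012,0])

```text
t: 26.08
tool_pos: [0.6227, -0.1463, 0.0268]
tool_rot: [-2.077, 2.347, -0.001]
contact_force: [-4.0, 2.4, 3.8]
opening: 0.0508
```

step_arm(targets=[0,0,0,0,0,0,0,0,0,0,0,0,0,0,0,0,0,0,-0.01,0,0,0,-0.03,0,0,0,-0.06,0,0,0,-0.09,0,0,0,-0.115,0,0,0,-0.13,0,0,0,-0.14,0,0,0,-0.14,0], grip=0.08)

```text
t: 27.08
tool_pos: [0.6231, -0.1474, 0.1698]
tool_rot: [-2.076, 2.345, -0.008]
contact_force: [0.7, 0.3, -0.4]
opening: 0.0799
```

```bash
python3 - <<'E'
from h import *
plan((.45,-.2,.17,83),(.3,-.35,.2,83))
E
```

```text
t 27.08 pos [ 0.6231 -0.1474  0.1698] yaw -96.97 tilt 0.61 F [ 0.7  0.3 -0.4] op 0.0799 q [-0.35  0.13  1.64  0.01  1.37  1.34]
[0.0732, 0.1654, -0.0021] roll 0.0005 n 5.0
[0.2402, 0.2958, -0.0341] roll 0.0005 n 10.0
```

Moving clear for final checks.

step_arm(targets=[0.012,0.02,-0.002,0,0.03,0.05,-0.004,0,0.05,0.085,-0.007,0,0.075,0.12,-0.01,0,0.1,0.155,-0.015,0,0.13,0.185,-0.02,0,0.16,0.215,-0.024,0,0.185,0.24,-0.027,0,0.205,0.26,-0.03,0,0.215,0.27,-0.03,0,0.215,0.27,-0.03,0,0.215,0.27,-0.03,0])

```text
t: 28.08
tool_pos: [0.3279, -0.3277, 0.1945]
tool_rot: [-2.073, 2.347, -0.003]
contact_force: [0.6, 0.3, 0.9]
opening: 0.0802
```

```bash
python3 - <<'E'
from h import *
from station import imaging
P=imaging.get_image("top");S=imaging.get_image("side")
cv2.imwrite("pics/topF.png",P["color"][:,:,::-1]);cv2.imwrite("pics/sideF.png",S["color"][:,:,::-1])
X=cloud(P).reshape(-1,3)
for n,(x,y),h in(("xs",(.5487,.3856),.054),("s",(.6608,.153),.056),("m",(.5438,-.3735),.058),("l",(.6212,-.1465),.060)):
    q=X[(np.abs(X[:,2]-h)<.004)&(np.hypot(X[:,0]-x,X[:,1]-y)<.037)]
    print(n,len(q),"center off mm",(((q.min(0)+q.max(0))/2)[:2]-[x,y]).round(4)*1000,"size",((q.max(0)-q.min(0))*1000).round(1),"z",np.median(q[:,2]).round(4))
p0=dict(np.load("top0.npz"))
for o in("seal_insert","drift_punch"): print(o,[d["uv"] for d in imaging.mark_of(o,P)[:1]])
plan()
E
```

```text
xs 81 center off mm [-0.1 -0. ] size [25.2 23.6  7.6] z 0.0542
s 133 center off mm [-0.8 -0.1] size [32.9 31.9  7.7] z 0.0561
m 205 center off mm [-0.8  1.7] size [43.5 41.7  7.9] z 0.058
l 269 center off mm [-0.8  0.5] size [50.4 52.3  7.7] z 0.0597
seal_insert [[245.6, 238.1]]
drift_punch [[314.4, 133.5]]
t 28.28 pos [ 0.3293 -0.3272  0.1955] yaw -96.88 tilt 0.6 F [-0.7  0.3 -0.4] op 0.0803 q [-0.95 -0.33  2.02  0.01  1.45  0.74]
```

View pics/topF.png

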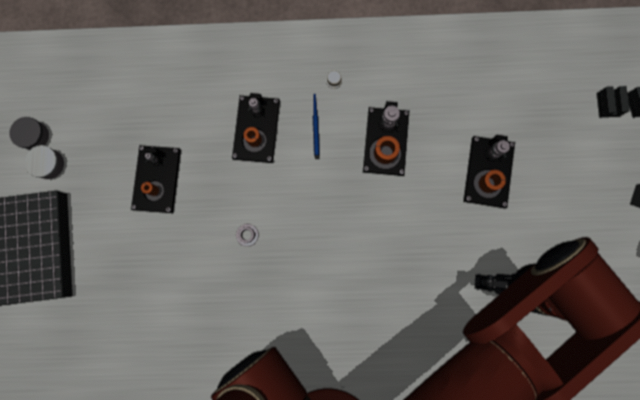

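View pics/sideF.png

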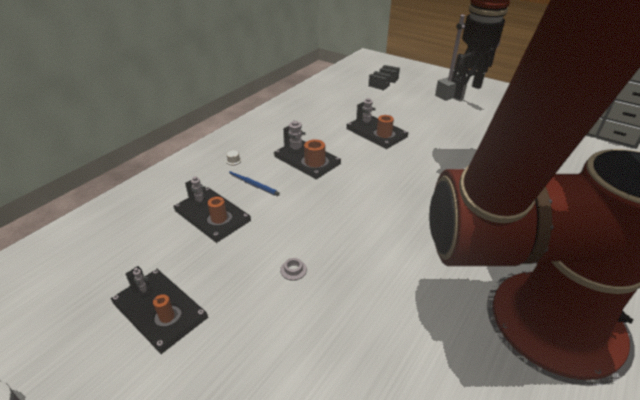

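All four sleeves stand upright on the recess floors, and the seal and punch are where they were.

```bash
python3 -c "
from station import ticket
print(ticket.finish_job())"
```

```text
the job is handed in; nothing more can be done
None
```

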